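Book a can of screws in at the workshop's scan station

ROBOT

A 6-joint arm with a two-finger parallel gripper is mounted at the origin on the work surface. World frame = base frame: x ahead of the robot, y to its left, z up, the work surface at z = 0. Lengths are in m, angles in rad, forces in N, time in s.
With the tool pointing down it reaches from about 0.3 to 0.875 m from the base axis. Payload 6.4 kg.
Tool frame: the origin (TCP) lies between the finger pads; the fingertips stand 8 mm ahead of it and the grasp point (between the pads) lies 11 mm behind it; z points along the fingers, x is the direction in which the jaws open and shut, and the axes are right-handed (so a half turn about z gives the same grasp; the last joint's range is limited). The gripper opens to 85 mm and grips with 20 to 120 N. Pads are 22 mm wide; open, the fingers measure 114 mm over their backs; the gripper's body (76 mm by 85 mm) begins 54 mm behind the grasp point. The pads swing forward as they close: fully open they stand 13 mm farther back than shut.
Start: joints at [0.908, 0.181, 1.607, -0, 1.354, -0.206], TCP at [0.254, 0.516, 0.239] pointing down, gripper open.
Joint ranges: [-2.99, 2.99], [-0.89, 2.07], [0.3, 2.58], [-1.14, 4.28], [0, 2.63], [-3.12, 3.12]. Speed limits (rad/s): [2.57, 2.57, 3.01, 3.14, 3.14, 3.14].

INTERFACE

Orientations are given as a unit quaternion [w, x, y, z].
In Python, from bench import ctrl gives the robot as it stands.
- The arm moves only by the tool drive_tool, never from a script. Its argument "commands" is a list of rows, each an object of numbers: "gripper": the closure, from 0 (fully open) to 1 (shut); "dx", "dy", "dz": the shift along the tool's x, y, z in cm; "turn": the turn about the tool's z in degrees. A call has 1 to 20 rows; each row is the pose to reach, as a shift and turn from the pose commanded when the call began, along the tool's axes at that moment; what a row does not reach only later rows make up. A row lasts 1/8 s, in which the tool goes at most 62.5 mm and 10.7 degrees, less where a joint would pass 70% of its speed; a pose out of reach is approached as far as the arm can. A call with a gripper value outside its range is refused whole. The fingers move at their own pace and stop on an object; the grip force is fixed at half the most. Time passes only in rows, so rows that repeat a pose let the fingers close. It gives the time, the measured TCP pose, the force and the opening at its end, in the units of the state.
- ctrl.get_obs(): the state, without advancing time (a new reading comes with each control period).
- ctrl.camera(name): name is "side" or "top"; returns a dict with "image" (420x560x3 uint8, red, green, blue), "mtx" (3x3 intrinsics, pixels), "R" (3x3) and "t" (3): a world point X has camera coordinates R X + t. Camera axes: x right, y down, z forward; pixel columns grow to the right and rows downward; lengths in m; the calibration is good to about 2 mm. A picture is of the moment at which its call begins. There is no depth.
- ctrl.hand_in(): hands the job in, once; it reports no verdict.
The state is a dict: "time_s": time; "q": joint angles; "dq": joint speeds; "joint_efforts": joint torques, N m; "eef_pos": TCP position; "eef_rot": TCP orientation; "wrist_force": force on the tool from outside, world axes, zero at the start; "torque": the same for the moment, N m; "opening": opening from 0.0 (shut) to 1.0 (fully open).
Only numpy, scipy, OpenCV 4.12 (cv2) and the standard library are available. Lean on these libraries where they do the work, as an engineer would, in place of code of your own. Each camera call takes 0.05 s, during which the arm holds its last target.

TASK

Book the tall can of screws in at the scan station: first slide the wooden cover along its channel, over the small ridge and fully open, then stand the can upright on the reading pad, inside the ring, turned so that its label squarely faces the scanner's window. Keep the can upright, set it down gently without dropping it, leave the cover open, and do not shift the other things on the bench.

Things in the scene. Friction and masses are not known exactly. Their poses are not given: they have to be found in the camera images.
- station: Scan station, fixed: plywood base (x -66 to 114, y -122 to 122 mm, 12 high) with a channel along y and a scanner block. Origin on the bench, mid-channel; z up, x across towards the scanner. Rails at x +-54 to +-66 mm, 30 high, with lips inward to x +-46 (25 to 30 mm high), 92 mm between lips. End walls at y +-110 mm, 25 high. A black box at x 70 to 110, y 25 to 95 mm is 42 high.
- ridge_mid (a point): Middle of the steel ridge across the channel at station y 0, 18 mm above the bench. The ridge is sprung: it stands 2 mm proud of the ledges the cover slides on and gives way downward under about 5 N; pushing the cover over it takes roughly 5 to 10 N. The pad lies on the -y side of it; the open cover parks on the +y side.
- pad (a point): Centre of the reading pad, a grey disc in a black ring (inner diameter 80 mm), at station x 0, y -56 mm, 12 mm above the bench: the can's foot goes here. Hidden below the cover while it is shut.
- window (a point): Centre of the scanner's dark window, 66 mm from the pad's centre along the station's +x, 75 mm above the bench; it looks to the station's -x. The grey scanner block behind it spans station x 66 to 112, y -98 to -14 mm and is 120 mm high.
- cover: Loose dark wooden sliding cover, 104 (x) x 96 (y, along the channel) x 8 mm, 0.15 kg, held under the lips with 1 mm play up and down, 2 mm sideways. In its middle a pale grip bar 64 (x) x 16 (y) mm, top 40 mm above the origin. Origin: centre of its underside, 16 mm above the bench; axes as the station's. Shut: station y about -59 mm; fully open: +57 to +62 mm, against the end wall at +62.
- can: The can of screws: metal cylinder 60 mm in diameter, 120 mm tall, the tallest of the four round containers on the right of the bench, 0.25 to 0.5 kg. Origin: centre of its underside, z up, x towards the middle of its label. The white label with dark bar marks covers 75 degrees of its side; on top a black raised bar (24 x 6 x 3 mm) runs from the middle to the rim on the label's side.
- label (a point): Middle of the can's label, on its side, 60 mm above its foot, 30 mm from its axis.
- short_can: Bystander: metal can 60 mm in diameter, 85 mm tall, with a similar label but no bar on top. Origin: centre of its underside.
- jar: Bystander: clear jar with steel lid, 68 mm in diameter, 100 mm tall. Origin: centre of its underside.
- tin: Bystander: wide steel tin, 84 mm in diameter, 110 mm tall. Origin: centre of its underside.
- glue: Bystander: slim white glue bottle, 56 mm in diameter, 165 mm tall, between the cans and the station. Origin: centre of its underside.
- tape: Bystander: tape measure, 70 (x) x 45 (y) x 60 mm high, on the robot's side of the station; its tongue reaches 43 mm along x. Origin: centre of its underside.
- battery: Bystander: black tool battery, 115 (x) x 75 (y) x 63 mm high, beyond the station's +y end. Origin: centre of its underside.
- hammer: Bystander: hammer 280 mm long, lying flat near the robot on the right, along its own x. Origin near its middle, on the bench.
Things that resemble listed ones, but are neither listed nor needed, are in the scene too. Of the things like the cover, leave any that is green or orange; of the rest the smaller one is meant.

How it is judged:
By the outcome, as a careful person would: the job done as asked, in the order asked, and still so for the second after the job is handed in, with the robot touching nothing.
It also fails if it takes over 67 s, if anything falls off the work surface, if the arm or the gripper's body presses on something with over 40 N, if the wrist force passes 120 N, or if a joint passes its speed limit or range.

## Working session

There is one attempt and no reset: what is moved stays moved. The work goes in short steps, Python scripts to look and compute and a tool call to move; the robot and the scene stay as the last step left them, time stands still between calls to the robot, and variables do not carry over. Pictures are saved under pics/ and viewed, and the job is handed in when it is done.

Besides the shell and the picture viewer there is one more tool, called as name(argument=value, ...), one argument or row to a line, values as JSON. drive_tool: Moves the arm, as the interface text tells. Its arguments: {"type":"object","properties":{"commands":{"type":"array","items":{"type":"object","properties":{"gripper":{"type":"number"},"dx":{"type":"number"},"dy":{"type":"number"},"dz":{"type":"number"},"turn":{"type":"number"}}}}},"required":["commands"]}

```bash
ls; mkdir -p pics; cat > h.py <<'E'
import numpy as np, cv2
from bench import ctrl
def snap(name,fn):
    c=ctrl.camera(name); im=c["image"]
    cv2.imwrite(fn,cv2.cvtColor(im,cv2.COLOR_RGB2BGR)); 
    np.savez('pics/'+name+'.npz',image=im,mtx=c["mtx"],R=c["R"],t=c["t"])
    return c
def load(name): return np.load('pics/'+name+'.npz')
def ray(c,uv,z):
    K,R,t=np.array(c["mtx"]),np.array(c["R"]),np.array(c["t"])
    d=R.T@np.linalg.inv(K)@np.array([uv[0],uv[1],1.]); o=-R.T@t
    return o+d*(z-o[2])/d[2]
def proj(c,X):
    p=np.array(c["mtx"])@(np.array(c["R"])@np.array(X)+np.array(c["t"])); return p[:2]/p[2]
E
python3 - <<'E'
from h import *
for n in("side","top"):
    c=snap(n,f'pics/{n}0.png'); print(n,-np.array(c["R"]).T@c["t"], np.array(c["R"]).round(2).tolist())
o=ctrl.get_obs();print({k:np.round(o[k],3) for k in("time_s","eef_pos","eef_rot","wrist_force","opening")})
E
```

```text
pics
side [ 0.18107013 -0.68423827  0.98509306] [[0.94, -0.35, -0.02], [-0.28, -0.72, -0.63], [0.21, 0.6, -0.77]]
top [0.32444662 0.03560787 1.11285579] [[-0.0, -1.0, 0.02], [-0.99, 0.0, -0.11], [0.11, -0.02, -0.99]]
{'time_s': np.float64(0.1), 'eef_pos': array([0.253, 0.516, 0.238]), 'eef_rot': array([ 0.   ,  0.849,  0.529, -0.001]), 'wrist_force': array([-0.773,  0.345,  0.38 ]), 'opening': np.float64(1.0)}
```

View pics/top0.png

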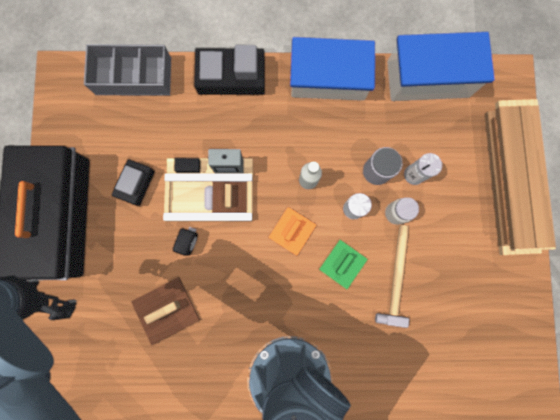

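View pics/side0.png

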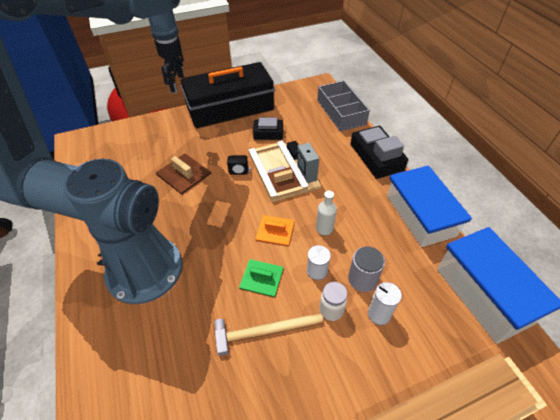

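```bash
python3 - <<'E'
import cv2
t=cv2.imread('pics/top0.png')
cv2.imwrite('pics/z1.png',cv2.resize(t[140:235,150:270],None,fx=6,fy=6,interpolation=cv2.INTER_CUBIC))
cv2.imwrite('pics/z2.png',cv2.resize(t[140:230,330:450],None,fx=6,fy=6,interpolation=cv2.INTER_CUBIC))
t=cv2.imread('pics/side0.png')
cv2.imwrite('pics/z3.png',cv2.resize(t[130:210,230:340],None,fx=7,fy=7,interpolation=cv2.INTER_CUBIC))
cv2.imwrite('pics/z4.png',cv2.resize(t[235:335,300:410],None,fx=6,fy=6,interpolation=cv2.INTER_CUBIC))
E
```

```text
(no output)
```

View pics/z1.png

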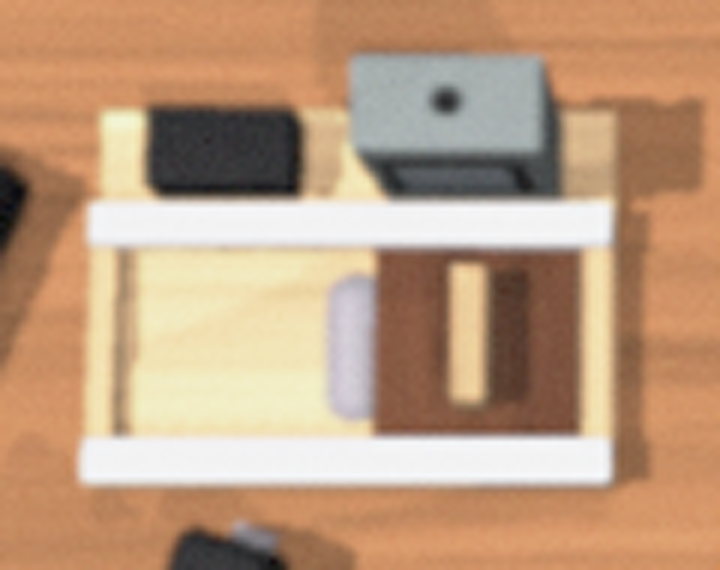

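View pics/z2.png

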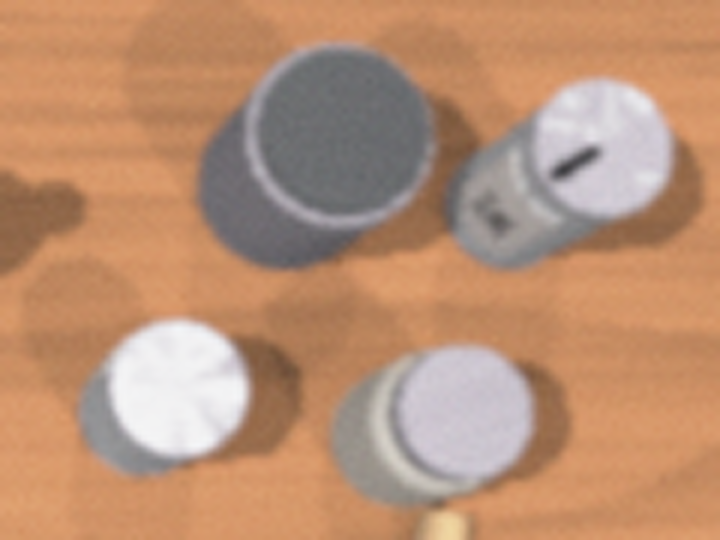

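View pics/z3.png

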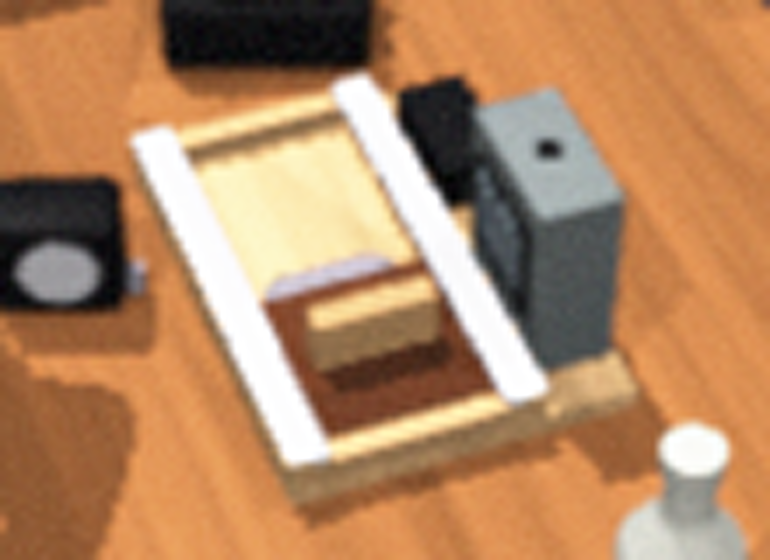

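View pics/z4.png

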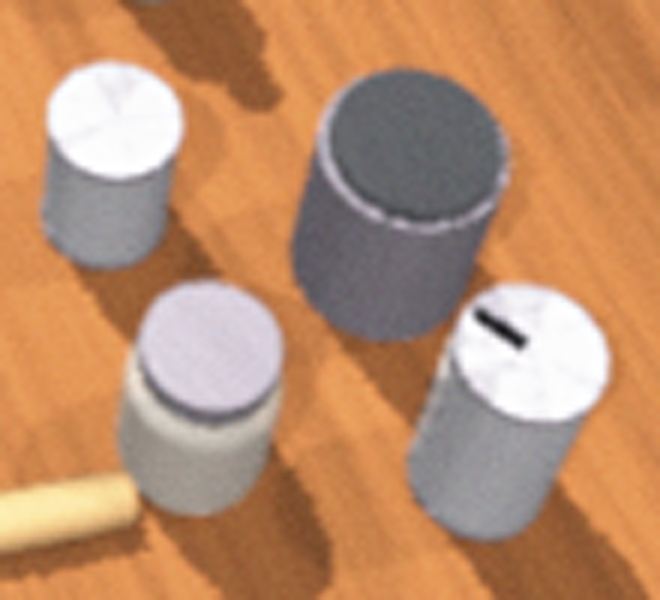

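```bash
cat > m.py <<'E'
from h import *
def rails(c,box=None):
    im=np.array(c["image"]).astype(int); hsv=cv2.cvtColor(np.array(c["image"]),cv2.COLOR_RGB2HSV)
    m=((hsv[...,2]>205)&(hsv[...,1]<30)).astype(np.uint8)
    n,l,s,ce=cv2.connectedComponentsWithStats(m)
    out=[]
    for i in range(1,n):
        if s[i,4]>300:
            ys,xs=np.where(l==i); r=cv2.minAreaRect(np.stack([xs,ys],1).astype(np.float32))
            out.append((s[i].tolist(),r))
    return out
E
python3 - <<'E'
from m import *
for n in("top","side"):
    c=load(n)
    for s,r in rails(c):
        print(n,s,r)
        bp=cv2.boxPoints(r); P=np.array([ray(c,p,.03) for p in bp]); print(P.round(4)[:,:2].tolist())
        print(' ctr',ray(c,r[0],.03).round(4), 'L',np.linalg.norm(P[0]-P[1]).round(4),np.linalg.norm(P[1]-P[2]).round(4))
    hsv=cv2.cvtColor(np.array(c["image"]),cv2.COLOR_RGB2HSV)
    # glob colors at points
c=load("top")
def cp(x,y,z,o=(150,140)): 
    return ray(c,(o[0]+x/6.-.42,o[1]+y/6.-.42),z).round(4)
print('bar top corners',cp(448,262,.04),cp(490,405,.04), 'cover left edge',cp(377,340,.024))
print('scanner top',cp(350,57,.12),cp(545,150,.12))
E
```

```text
top [165, 174, 87, 7, 608] ((208.0, 177.0), (6.0, 86.0), 90.0)
[[0.5668, 0.3487], [0.567, 0.1075], [0.5497, 0.1074], [0.5496, 0.3481]]
 ctr [0.5583 0.2282 0.03  ] L 0.2412 0.0172
top [348, 194, 23, 22, 389] ((359.0, 204.5), (21.0, 22.0), 90.0)
[[0.5097, -0.166], [0.5097, -0.2283], [0.45, -0.2266], [0.4501, -0.1646]]
 ctr [ 0.4798 -0.1963  0.03  ] L 0.0624 0.0597
top [163, 213, 89, 8, 688] ((207.0, 216.5), (7.0, 88.0), 90.0)
[[0.4564, 0.3508], [0.4561, 0.1069], [0.4365, 0.1067], [0.4369, 0.3502]]
 ctr [0.4465 0.2289 0.03  ] L 0.2439 0.0196
side [173, 0, 55, 14, 375] ((199.5469970703125, 4.4328837394714355), (8.689265251159668, 54.5685920715332), 79.99201965332031)
[[0.3973, 1.6539], [0.7135, 1.6567], [0.6909, 1.5435], [0.3852, 1.544]]
 ctr [0.5443 1.5986 0.03  ] L 0.3162 0.1154
side [230, 25, 131, 57, 2897] ((296.0336608886719, 53.76543045043945), (49.30087661743164, 127.79985809326172), 79.07720184326172)
[[0.5824, 1.1307], [1.272, 1.1239], [1.091, 0.6866], [0.5069, 0.7178]]
 ctr [0.8479 0.8988 0.03  ] L 0.6895 0.4733
side [383, 81, 59, 65, 1854] ((404.25006103515625, 114.75002288818
[... 688 characters left out ...]
[0.5185, -0.2668], [0.4931, -0.3172], [0.4411, -0.2975]]
 ctr [ 0.4791 -0.2824  0.03  ] L 0.0575 0.0564
side [376, 283, 25, 22, 405] ((388.0, 293.5), (21.0, 24.0), 90.0)
[[0.5976, -0.2969], [0.6587, -0.3202], [0.6257, -0.3736], [0.5668, -0.3512]]
 ctr [ 0.612 -0.336  0.03 ] L 0.0654 0.0628
side [2, 374, 53, 46, 782] ((32.859291076660156, 402.8598937988281), (32.99851989746094, 67.27758026123047), 52.00126647949219)
[[-0.362, -0.2754], [-0.249, -0.2215], [-0.2043, -0.3], [-0.3156, -0.3472]]
 ctr [-0.284  -0.2876  0.03  ] L 0.1252 0.0903
bar top corners [0.5384 0.1811 0.04  ] [0.4715 0.1608 0.04  ] cover left edge [0.5045 0.2159 0.024 ]
scanner top [0.6128 0.2138 0.12  ] [0.5717 0.1291 0.12  ]
```

```bash
cat >> m.py <<'E'
def sub(profile):
    # subpixel crossings of saturation between rail(white) and surroundings
    g=np.abs(np.diff(profile)); k=int(np.argmax(g)); a=slice(max(k-1,0),k+2); w=g[a]; return (np.arange(len(g))[a]*w).sum()/w.sum()+.5
def station(c):
    s=cv2.cvtColor(np.array(c["image"]),cv2.COLOR_RGB2HSV)[...,1].astype(float)
    res=[]
    for r0,r1 in((178,185),(208,216),(217,224)):
        P=[]
        for u in range(170,248):
            if r0==178 and False: continue
            P.append(ray(c,(u,r0+sub(s[r0:r1,u])),.03)[:2])
        P=np.array(P); 
        f=np.polyfit(P[:,1],P[:,0],1); rr=P[:,0]-np.polyval(f,P[:,1]); k=abs(rr)<.0015; f=np.polyfit(P[k,1],P[k,0],1)
        res.append((k.sum(),f[0],np.polyval(f,.2285)))
    ends=[]
    for rows in((175,180),(214,219)):
        for c0,c1 in((158,172),(246,258)):
            ends.append(np.mean([ray(c,(c0+sub(s[v,c0:c1]),v),.03)[1] for v in range(*rows)]))
    return res,ends
E
python3 - <<'E'
from m import *
r,e=station(load("top"))
for x in r: print(np.round(x,4))
print(np.round(e,4),(e[0]+e[1])/2,(e[2]+e[3])/2)
E
```

```text
[7.700e+01 1.500e-02 5.468e-01]
[ 7.80e+01 -7.90e-03  4.59e-01]
[7.800e+01 2.700e-03 4.349e-01]
[0.3514 0.104  0.3518 0.1039] 0.22769306005654943 0.2278391026887792
```

```bash
python3 - <<'E'
from m import *
t=load("top");s=load("side")
T=lambda x,y,z:ray(t,(330+x/6-.42,140+y/6-.42),z).round(4)
S=lambda x,y,z:ray(s,(300+x/6-.42,235+y/6-.42),z).round(4)
print('can',T(602,149,.12),S(535,352,.12))
for nm,ca,a,b in(("top",T,(598,150),(555,178)),("side",S,(525,344),(477,312))):
    d=ca(*b,.123)-ca(*a,.123); print(nm,'bar',ca(*a,.123),ca(*b,.123),np.hypot(*d[:2]),np.degrees(np.arctan2(d[1],d[0])))
print('tin',T(340,130,.11),S(415,150,.11)); print('jar',T(464,410,.1),S(212,345,.1)); print('short',T(178,388,.085),S(115,118,.085))
# refined bar angle by moments of dark pixels on can top
for nm,c,o,z in(("top",t,(415,155),.123),("side",s,(372,280),.123)):
    im=np.array(c["image"]); g=cv2.cvtColor(im,cv2.COLOR_RGB2GRAY).astype(float)
    u0,v0=o; sub_=g[v0:v0+25,u0:u0+32]
    print(nm); print(sub_.astype(int)[:, :].tolist()) if 0 else None
print('glue top',proj(t,[.57,0,.165]))
print('cap glue',ray(t,(313,168),.165),ray(s,(329,198),.165))
E
```

```text
can [ 0.5728 -0.3664  0.12  ] [ 0.5734 -0.3689  0.12  ]
top bar [ 0.5716 -0.3634  0.123 ] [ 0.5591 -0.344   0.123 ] 0.02307834482799839 122.79489381576859
side bar [ 0.5701 -0.3654  0.123 ] [ 0.5592 -0.3459  0.123 ] 0.022339650847763962 119.2040710109261
tin [ 0.5837 -0.2545  0.11  ] [ 0.5792 -0.2624  0.11  ]
jar [ 0.4605 -0.3079  0.1   ] [ 0.4588 -0.3112  0.1   ]
short [ 0.4726 -0.1852  0.085 ] [ 0.4717 -0.1868  0.085 ]
top
side
glue top [290.79637792 160.89231171]
cap glue [ 0.55202915 -0.05506224  0.165     ] [ 0.54847772 -0.07285021  0.165     ]
```

```bash
cat > g.py <<'E'
import sys
from h import *
from scipy.spatial.transform import Rotation as Ro
def go(x,y,z,th=None):
    o=ctrl.get_obs(); q=o["eef_rot"]; R=Ro.from_quat([q[1],q[2],q[3],q[0]]).as_matrix()
    d=R.T@(np.array([x,y,z])-o["eef_pos"])*100
    cur=np.degrees(np.arctan2(R[1,0],R[0,0]))
    print('t',round(o["time_s"],2),'pos',np.round(o["eef_pos"],4),'th',cur.round(2),'F',np.round(o["wrist_force"],1),'op',round(float(o["opening"]),3),'q',np.round(o["q"],2),'tilt',np.round(R[:,2],3))
    print('d',d.round(2),'turn',None if th is None else round(-((th-cur+180)%360-180),2))
if __name__=="__main__": go(*map(float,sys.argv[1:]))
E
python3 g.py .503 .170 .12 90
```

```text
t 0.1 pos [0.2533 0.5157 0.2385] th 63.83 F [-0.8  0.3  0.4] op 1.0 q [ 0.91  0.18  1.61 -0.    1.35 -0.21] tilt [-0.001 -0.001 -1.   ]
d [-19.99  37.66  11.87] turn -26.17
```

drive_tool(
  commands=[
    {"dx": -10,"dy": 19,"dz": 3,"turn": -13,"gripper": 0.6},
    {"dx": -20,"dy": 37.7,"dz": 6,"turn": -26.2,"gripper": 0.6},
    {"dx": -20,"dy": 37.7,"dz": 6,"turn": -26.2,"gripper": 0.6},
    {"dx": -20,"dy": 37.7,"dz": 6,"turn": -26.2,"gripper": 0.6},
    {"dx": -20,"dy": 37.7,"dz": 6,"turn": -26.2,"gripper": 0.6},
    {"dx": -20,"dy": 37.7,"dz": 6,"turn": -26.2,"gripper": 0.6},
    {"dx": -20,"dy": 37.7,"dz": 6,"turn": -26.2,"gripper": 0.6},
    {"dx": -20,"dy": 37.7,"dz": 11.8,"turn": -26.2,"gripper": 0.6},
    {"dx": -20,"dy": 37.7,"dz": 11.8,"turn": -26.2,"gripper": 0.6},
    {"dx": -20,"dy": 37.7,"dz": 11.8,"turn": -26.2,"gripper": 0.6},
    {"dx": -20,"dy": 37.7,"dz": 11.8,"turn": -26.2,"gripper": 0.6},
    {"dx": -20,"dy": 37.7,"dz": 11.8,"turn": -26.2,"gripper": 0.6},
  ],
)

```text
time_s: 1.6
eef_pos: [0.5046, 0.1711, 0.1231]
eef_rot: [0.001, 0.706, 0.708, 0.001]
wrist_force: [-0.5, -0.2, 0.5]
opening: 0.398
```

```bash
python3 - <<'E'
from h import *
import g
g.go(.503,.17,.05,90)
for n,(a,b,c_,d) in(("top",(120,230,140,270)),("side",(90,220,200,350))):
    c=snap(n,f'pics/{n}1.png'); im=cv2.imread(f'pics/{n}1.png')[a:b,c_:d]
    cv2.imwrite(f'pics/{n}1z.png',cv2.resize(im,None,fx=4,fy=4,interpolation=cv2.INTER_CUBIC))
E
```

```text
t 1.6 pos [0.5046 0.1711 0.1231] th 90.1 F [-0.5 -0.2  0.5] op 0.398 q [ 0.1   0.22  1.81 -0.    1.1  -1.47] tilt [ 0.003  0.    -1.   ]
d [-0.11 -0.19  7.31] turn 0.1
```

View pics/top1z.png

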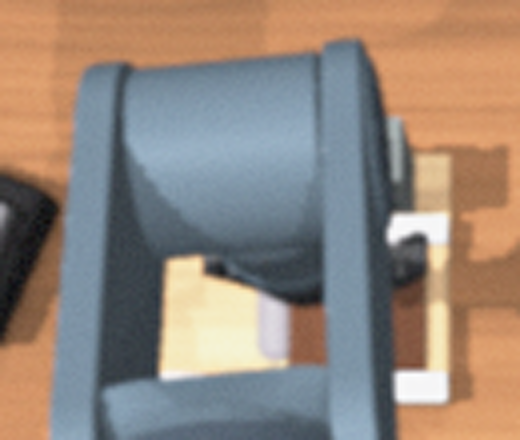

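View pics/side1z.png

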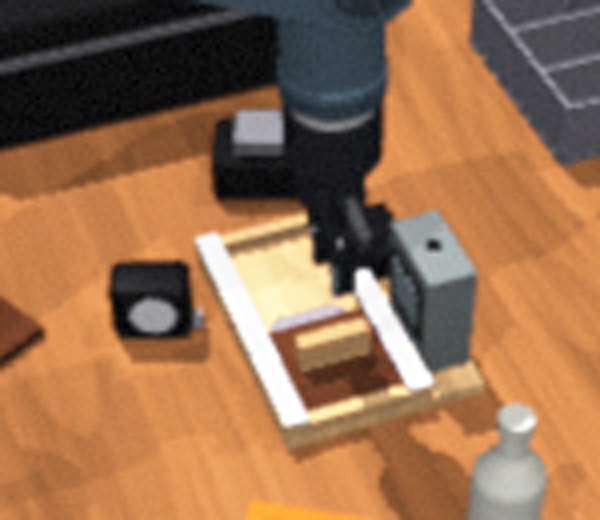

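drive_tool(
  commands=[
    {"dx": -0.1,"dy": -0.2,"dz": 3,"gripper": 0.6},
    {"dx": -0.1,"dy": -0.2,"dz": 6,"gripper": 0.6},
    {"dx": -0.1,"dy": -0.2,"dz": 7.3,"gripper": 0.6},
    {"dx": -0.1,"dy": -0.2,"dz": 7.3,"gripper": 0.6},
    {"dx": -0.1,"dy": -0.2,"dz": 7.3,"gripper": 0.6},
  ],
)

```text
invalid input at $.commands[0]: expected keys gripper, dx, dy, dz, turn
```

drive_tool(
  commands=[
    {"dz": 0.3,"gripper": 0.6},
    {"dz": 0.6,"gripper": 0.6},
    {"dz": 0.6,"gripper": 0.6},
  ],
)

```text
invalid input at $.commands[0]: expected keys gripper, dx, dy, dz, turn
```

```bash
python3 - <<'E'
from h import *
import g
g.go(.503,.17,.036,90)
for n,(a,b,c_,d) in(("side",(130,220,230,340)),):
    c=snap(n,f'pics/{n}2.png'); im=cv2.imread(f'pics/{n}2.png')[a:b,c_:d]
    cv2.imwrite(f'pics/{n}2z.png',cv2.resize(im,None,fx=6,fy=6,interpolation=cv2.INTER_CUBIC))
E
```

```text
t 1.7 pos [0.5042 0.1708 0.1224] th 90.08 F [-0.6  0.1 -0.2] op 0.398 q [ 0.1   0.22  1.81  0.    1.1  -1.47] tilt [ 0.002  0.    -1.   ]
d [-0.08 -0.13  8.64] turn 0.08
```

View pics/side2z.png

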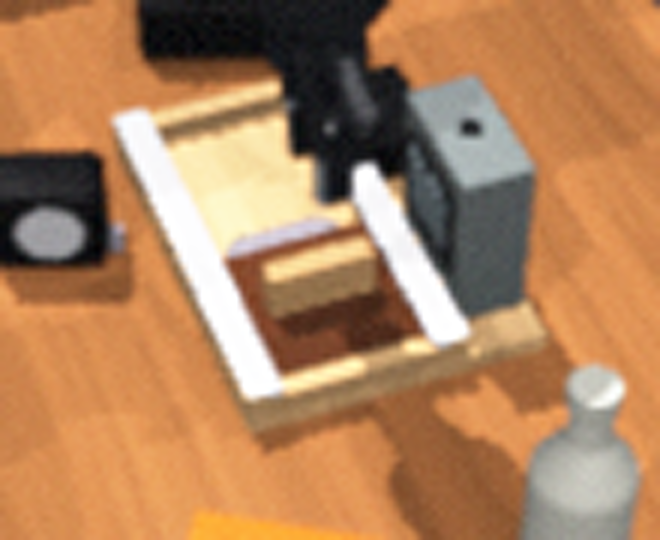

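drive_tool(
  commands=[
    {"dx": -0.1,"dy": -0.15,"dz": 3,"turn": 0,"gripper": 0.6},
    {"dx": -0.1,"dy": -0.15,"dz": 6,"turn": 0,"gripper": 0.6},
    {"dx": -0.1,"dy": -0.15,"dz": 7.3,"turn": 0,"gripper": 0.6},
    {"dx": -0.1,"dy": -0.15,"dz": 7.3,"turn": 0,"gripper": 0.6},
    {"dx": -0.1,"dy": -0.15,"dz": 7.3,"turn": 0,"gripper": 0.6},
  ],
)

```text
time_s: 2.38
eef_pos: [0.5032, 0.1694, 0.0494]
eef_rot: [0.001, 0.707, 0.707, 0.001]
wrist_force: [-0.4, -0.0, 0.2]
opening: 0.401
```

drive_tool(
  commands=[
    {"dx": 0,"dy": 0,"dz": 0.3,"turn": 0,"gripper": 0.6},
    {"dx": 0,"dy": 0,"dz": 0.6,"turn": 0,"gripper": 0.6},
    {"dx": 0,"dy": 0,"dz": 0.6,"turn": 0,"gripper": 0.6},
  ],
)

```text
time_s: 2.75
eef_pos: [0.5021, 0.1693, 0.0422]
eef_rot: [-0.0, 0.707, 0.707, -0.0]
wrist_force: [-0.3, -0.6, -0.1]
opening: 0.399
```

```bash
python3 - <<'E'
from h import *
import g
g.go(.503,.17,.036,90)
for n,(a,b,c_,d) in(("side",(130,220,230,340)),):
    c=snap(n,f'pics/{n}3.png'); im=cv2.imread(f'pics/{n}3.png')[a:b,c_:d]
    cv2.imwrite(f'pics/{n}3z.png',cv2.resize(im,None,fx=6,fy=6,interpolation=cv2.INTER_CUBIC))
E
```

```text
t 2.75 pos [0.5021 0.1693 0.0422] th 90.03 F [-0.3 -0.6 -0.1] op 0.399 q [ 0.1   0.35  1.85  0.    0.94 -1.47] tilt [-0. -0. -1.]
d [0.07 0.09 0.62] turn 0.03
```

View pics/side3z.png

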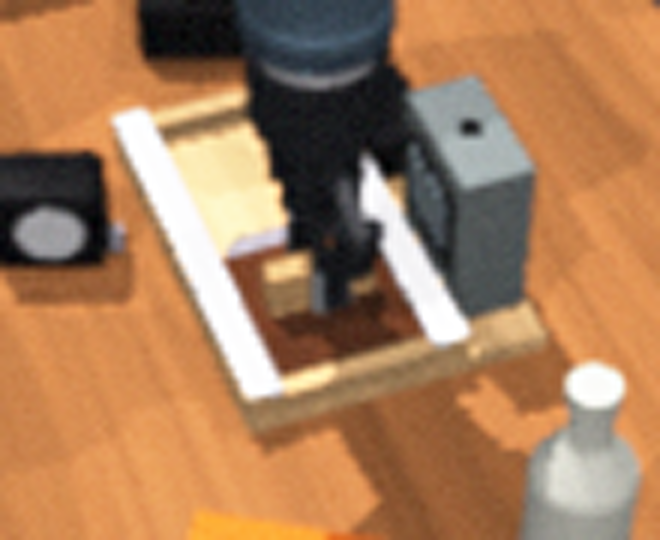

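drive_tool(
  commands=[
    {"dx": 0,"dy": 0,"dz": 0.3,"turn": 0,"gripper": 0.6},
    {"dx": 0,"dy": 0,"dz": 0.3,"turn": 0,"gripper": 0.65},
    {"dx": 0,"dy": 0,"dz": 0.3,"turn": 0,"gripper": 0.7},
    {"dx": 0,"dy": 0,"dz": 0.3,"turn": 0,"gripper": 0.75},
    {"dx": 0,"dy": 0,"dz": 0.3,"turn": 0,"gripper": 0.75},
  ],
)

```text
time_s: 3.42
eef_pos: [0.5023, 0.1693, 0.0393]
eef_rot: [0.0, 0.707, 0.707, 0.0]
wrist_force: [0.8, 0.3, 0.4]
opening: 0.249
```

drive_tool(
  commands=[
    {"dx": 0,"dy": 0,"dz": 0,"turn": 0,"gripper": 0.9},
    {"dx": 0,"dy": 0,"dz": 0,"turn": 0,"gripper": 0.9},
    {"dx": 0,"dy": 0,"dz": 0,"turn": 0,"gripper": 0.9},
    {"dx": 0,"dy": 0,"dz": 0,"turn": 0,"gripper": 0.9},
  ],
)

```text
time_s: 3.92
eef_pos: [0.5025, 0.1693, 0.0395]
eef_rot: [0.0, 0.707, 0.707, 0.0]
wrist_force: [-1.2, 0.1, 3.9]
opening: 0.177
```

```bash
python3 g.py .503 .287 .04 90
```

```text
t 3.92 pos [0.5025 0.1693 0.0395] th 90.03 F [-1.2  0.1  3.9] op 0.177 q [ 0.1   0.36  1.85  0.    0.94 -1.47] tilt [ 0.  0. -1.]
d [11.77  0.06 -0.05] turn 0.03
```

drive_tool(
  commands=[
    {"dx": 1,"dy": 0,"dz": 0,"turn": 0,"gripper": 0.9},
    {"dx": 2,"dy": 0,"dz": 0,"turn": 0,"gripper": 0.9},
    {"dx": 3,"dy": 0,"dz": 0,"turn": 0,"gripper": 0.9},
    {"dx": 4,"dy": 0,"dz": 0,"turn": 0,"gripper": 0.9},
    {"dx": 5,"dy": 0,"dz": 0,"turn": 0,"gripper": 0.9},
    {"dx": 6,"dy": 0,"dz": 0,"turn": 0,"gripper": 0.9},
    {"dx": 7,"dy": 0,"dz": 0,"turn": 0,"gripper": 0.9},
    {"dx": 8,"dy": 0,"dz": 0,"turn": 0,"gripper": 0.9},
    {"dx": 9,"dy": 0,"dz": 0,"turn": 0,"gripper": 0.9},
    {"dx": 10,"dy": 0,"dz": 0,"turn": 0,"gripper": 0.9},
    {"dx": 11,"dy": 0,"dz": 0,"turn": 0,"gripper": 0.9},
    {"dx": 11.5,"dy": 0,"dz": 0,"turn": 0,"gripper": 0.9},
    {"dx": 11.9,"dy": 0,"dz": 0,"turn": 0,"gripper": 0.9},
    {"dx": 11.9,"dy": 0,"dz": 0,"turn": 0,"gripper": 0.9},
    {"dx": 11.9,"dy": 0,"dz": 0,"turn": 0,"gripper": 0.9},
  ],
)

```text
time_s: 5.8
eef_pos: [0.5022, 0.2893, 0.0395]
eef_rot: [-0.0, 0.707, 0.707, 0.0]
wrist_force: [-0.4, 0.5, 5.1]
opening: 0.174
```

```bash
python3 g.py .503 .289 .04 90
```

```text
t 5.8 pos [0.5022 0.2893 0.0395] th 90.06 F [-0.4  0.5  5.1] op 0.174 q [ 0.32  0.44  1.72  0.    0.98 -1.25] tilt [ 0.     0.001 -1.   ]
d [-0.03  0.08 -0.05] turn 0.06
```

drive_tool(
  commands=[
    {"dx": 0.1,"dy": 0,"dz": 0,"turn": 0,"gripper": 0.9},
    {"dx": 0.2,"dy": 0,"dz": 0,"turn": 0,"gripper": 0.9},
    {"dx": 0.2,"dy": 0,"dz": 0,"turn": 0,"gripper": 0.9},
  ],
)

```text
time_s: 6.18
eef_pos: [0.5022, 0.29, 0.0395]
eef_rot: [0.0, 0.707, 0.707, -0.001]
wrist_force: [0.0, -6.4, 8.0]
opening: 0.176
```

drive_tool(
  commands=[
    {"dx": -0.1,"dy": 0,"dz": 0,"turn": 0,"gripper": 0.6},
    {"dx": -0.1,"dy": 0,"dz": 0,"turn": 0,"gripper": 0.6},
    {"dx": -0.1,"dy": 0,"dz": 0,"turn": 0,"gripper": 0.6},
    {"dx": -0.1,"dy": 0,"dz": 0,"turn": 0,"gripper": 0.6},
    {"dx": -0.1,"dy": 0,"dz": -2,"turn": 0,"gripper": 0.6},
    {"dx": -0.1,"dy": 0,"dz": -7,"turn": 0,"gripper": 0.6},
    {"dx": -0.1,"dy": 0,"dz": -13,"turn": 0,"gripper": 0.4},
    {"dx": -0.1,"dy": 0,"dz": -18,"turn": 0,"gripper": 0.2},
    {"dx": -0.1,"dy": 0,"dz": -22,"turn": 0,"gripper": 0},
    {"dx": -0.1,"dy": 0,"dz": -22,"turn": 0,"gripper": 0},
    {"dx": -0.1,"dy": 0,"dz": -22,"turn": 0,"gripper": 0},
  ],
)

```text
time_s: 7.55
eef_pos: [0.5019, 0.2892, 0.2598]
eef_rot: [0.0, 0.707, 0.707, 0.0]
wrist_force: [-0.0, 0.4, -0.8]
opening: 1.003
```

```bash
python3 g.py .573 -.3675 .25 31.5
```

```text
t 7.55 pos [0.5019 0.2892 0.2598] th 90.03 F [-0.   0.4 -0.8] op 1.003 q [ 0.32  0.17  1.57 -0.    1.39 -1.25] tilt [ 0.  0. -1.]
d [-65.67   7.08   0.97] turn 58.53
```

drive_tool(
  commands=[
    {"dx": -6,"dy": 0.7,"dz": 0,"turn": 6,"gripper": 0},
    {"dx": -12,"dy": 1.4,"dz": 0,"turn": 12,"gripper": 0},
    {"dx": -18,"dy": 2.1,"dz": 0,"turn": 18,"gripper": 0},
    {"dx": -24,"dy": 2.8,"dz": 0,"turn": 24,"gripper": 0},
    {"dx": -30,"dy": 3.5,"dz": 0,"turn": 30,"gripper": 0},
    {"dx": -36,"dy": 4.2,"dz": 0,"turn": 36,"gripper": 0},
    {"dx": -42,"dy": 4.9,"dz": 0,"turn": 42,"gripper": 0},
    {"dx": -48,"dy": 5.6,"dz": 0,"turn": 48,"gripper": 0},
    {"dx": -54,"dy": 6.3,"dz": 0,"turn": 54,"gripper": 0},
    {"dx": -60,"dy": 7,"dz": 0,"turn": 58.5,"gripper": 0},
    {"dx": -64,"dy": 7.1,"dz": 0,"turn": 58.5,"gripper": 0},
    {"dx": -65.7,"dy": 7.1,"dz": 0,"turn": 58.5,"gripper": 0},
    {"dx": -65.7,"dy": 7.1,"dz": 0,"turn": 58.5,"gripper": 0},
    {"dx": -65.7,"dy": 7.1,"dz": 0,"turn": 58.5,"gripper": 0},
  ],
)

```text
time_s: 9.3
eef_pos: [0.5736, -0.3659, 0.2589]
eef_rot: [-0.001, 0.962, 0.272, -0.0]
wrist_force: [-0.2, 0.6, 0.8]
opening: 1.0
```

```bash
python3 - <<'E'
from h import *
import g
g.go(.573,-.3675,.09,31.5)
for n,(a,b,c_,d) in(("side",(200,340,280,420)),("top",(150,230,150,270))):
    c=snap(n,f'pics/{n}4.png'); im=cv2.imread(f'pics/{n}4.png')[a:b,c_:d]
    cv2.imwrite(f'pics/{n}4z.png',cv2.resize(im,None,fx=4,fy=4,interpolation=cv2.INTER_CUBIC))
E
```

```text
t 9.3 pos [ 0.5736 -0.3659  0.2589] th 31.6 F [-0.2  0.6  0.8] op 1.0 q [-0.74  0.4   1.29  0.    1.45 -1.29] tilt [-0.001  0.001 -1.   ]
d [-0.14  0.13 16.89] turn 0.1
```

View pics/side4z.png

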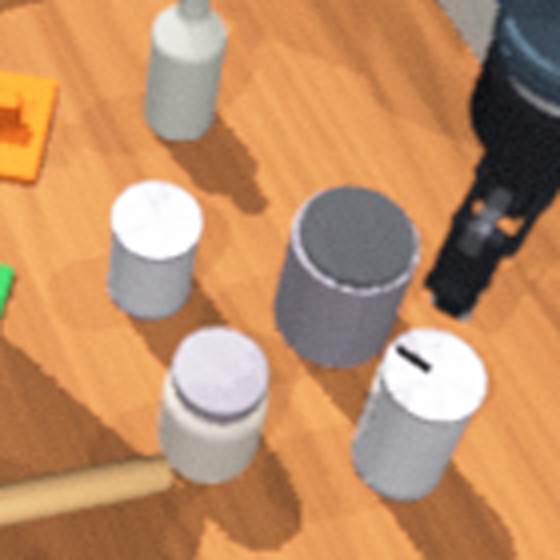

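View pics/top4z.png

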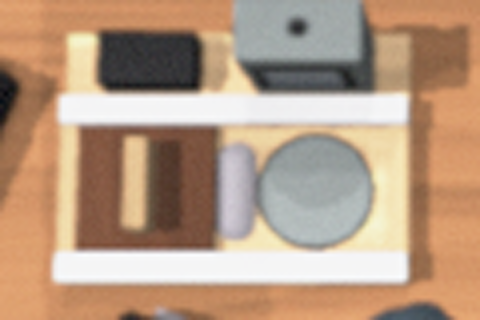

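drive_tool(
  commands=[
    {"dx": -0.1,"dy": 0.1,"dz": 5,"turn": 0,"gripper": 0},
    {"dx": -0.1,"dy": 0.1,"dz": 9,"turn": 0,"gripper": 0},
    {"dx": -0.1,"dy": 0.1,"dz": 11,"turn": 0,"gripper": 0},
    {"dx": -0.1,"dy": 0.1,"dz": 12,"turn": 0,"gripper": 0},
    {"dx": -0.1,"dy": 0.1,"dz": 12,"turn": 0,"gripper": 0},
  ],
)

```text
time_s: 10.02
eef_pos: [0.5736, -0.3691, 0.1399]
eef_rot: [0.0, 0.962, 0.272, 0.0]
wrist_force: [-0.4, -0.9, -0.2]
opening: 0.997
```

```bash
python3 - <<'E'
from h import *
import g
g.go(.573,-.3675,.085,31.5)
c=load("top")
for r in((150+314/4-.4,150+190/4-.4),): print('pad',ray(c,r,.012))
for n,(a,b,c_,d) in(("side",(240,340,320,420)),("top",(130,230,370,470))):
    c=snap(n,f'pics/{n}5.png'); im=cv2.imread(f'pics/{n}5.png')[a:b,c_:d]
    cv2.imwrite(f'pics/{n}5z.png',cv2.resize(im,None,fx=5,fy=5,interpolation=cv2.INTER_CUBIC))
E
```

```text
t 10.03 pos [ 0.5736 -0.3691  0.1399] th 31.55 F [-0.4 -0.9 -0.2] op 0.997 q [-0.75  0.5   1.39 -0.    1.24 -1.3 ] tilt [ 0.001 -0.001 -1.   ]
d [ 0.03 -0.17  5.49] turn 0.05
pad [0.50395708 0.17337792 0.012     ]
```

View pics/side5z.png

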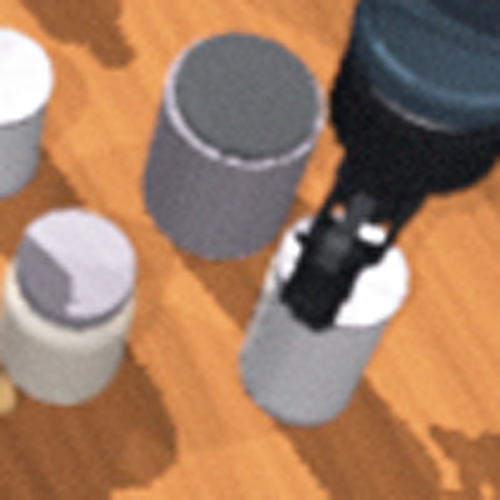

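View pics/top5z.png

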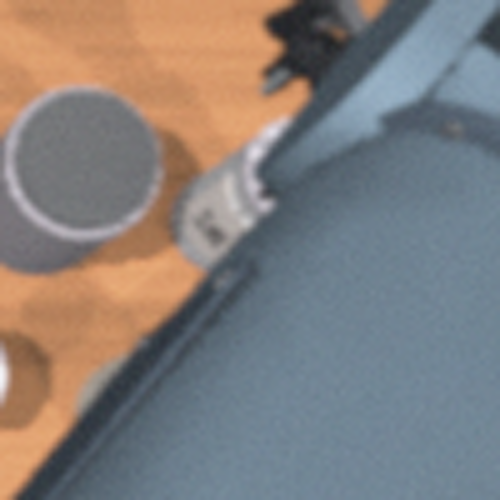

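drive_tool(
  commands=[
    {"dx": 0,"dy": -0.1,"dz": 1.5,"turn": 0,"gripper": 0},
    {"dx": 0,"dy": -0.1,"dz": 3,"turn": 0,"gripper": 0},
    {"dx": 0,"dy": -0.1,"dz": 4.5,"turn": 0,"gripper": 0},
    {"dx": 0,"dy": -0.1,"dz": 5.5,"turn": 0,"gripper": 0},
    {"dx": 0,"dy": -0.1,"dz": 5.5,"turn": 0,"gripper": 0},
  ],
)

```text
time_s: 10.75
eef_pos: [0.572, -0.3676, 0.0827]
eef_rot: [-0.001, 0.962, 0.272, -0.001]
wrist_force: [0.2, -1.1, 0.7]
opening: 1.0
```

drive_tool(
  commands=[
    {"dx": 0,"dy": 0,"dz": 0,"turn": 0,"gripper": 0.15},
    {"dx": 0,"dy": 0,"dz": 0,"turn": 0,"gripper": 0.2},
    {"dx": 0,"dy": 0,"dz": 0,"turn": 0,"gripper": 0.25},
    {"dx": 0,"dy": 0,"dz": 0,"turn": 0,"gripper": 0.35},
    {"dx": 0,"dy": 0,"dz": 0,"turn": 0,"gripper": 0.5},
    {"dx": 0,"dy": 0,"dz": 0,"turn": 0,"gripper": 0.5},
    {"dx": 0,"dy": 0,"dz": 0,"turn": 0,"gripper": 0.5},
  ],
)

```text
time_s: 11.62
eef_pos: [0.5732, -0.3685, 0.0851]
eef_rot: [0.001, 0.962, 0.272, 0.001]
wrist_force: [2.1, 0.5, 6.6]
opening: 0.688
```

```bash
python3 g.py .573 -.3675 .28 31.5
```

```text
t 11.62 pos [ 0.5732 -0.3685  0.0851] th 31.53 F [2.1 0.5 6.6] op 0.688 q [-0.75  0.57  1.42  0.    1.15 -1.3 ] tilt [ 0.001 -0.001 -1.   ]
d [  0.04  -0.07 -19.49] turn 0.03
```

drive_tool(
  commands=[
    {"dx": 0,"dy": 0,"dz": -1,"turn": 0,"gripper": 0.5},
    {"dx": 0,"dy": 0,"dz": -3,"turn": 0,"gripper": 0.5},
    {"dx": 0,"dy": 0,"dz": -6,"turn": 0,"gripper": 0.5},
    {"dx": 0,"dy": 0,"dz": -10,"turn": 0,"gripper": 0.5},
    {"dx": 0,"dy": 0,"dz": -14,"turn": 0,"gripper": 0.5},
    {"dx": 0,"dy": 0,"dz": -18,"turn": 0,"gripper": 0.5},
    {"dx": 0,"dy": 0,"dz": -20,"turn": 0,"gripper": 0.5},
    {"dx": 0,"dy": 0,"dz": -20,"turn": 0,"gripper": 0.5},
    {"dx": 0,"dy": 0,"dz": -20,"turn": 0,"gripper": 0.5},
  ],
)

```text
time_s: 12.75
eef_pos: [0.5719, -0.3676, 0.2819]
eef_rot: [-0.002, 0.962, 0.272, -0.001]
wrist_force: [0.9, -0.8, -4.7]
opening: 0.687
```

```bash
python3 - <<'E'
from h import *
import g
g.go(.5035,.1725,.28,-90)
for n,(a,b,c_,d) in(("side",(170,310,320,500)),):
    c=snap(n,f'pics/{n}6.png'); im=cv2.imread(f'pics/{n}6.png')[a:b,c_:d]
    cv2.imwrite(f'pics/{n}6z.png',cv2.resize(im,None,fx=4,fy=4,interpolation=cv2.INTER_CUBIC))
E
```

```text
t 12.75 pos [ 0.5719 -0.3676  0.2819] th 31.52 F [ 0.9 -0.8 -4.7] op 0.687 q [-0.75  0.39  1.27 -0.    1.49 -1.3 ] tilt [-0.003  0.002 -1.   ]
d [ 22.41 -49.61   0.34] turn 121.52
```

View pics/side6z.png

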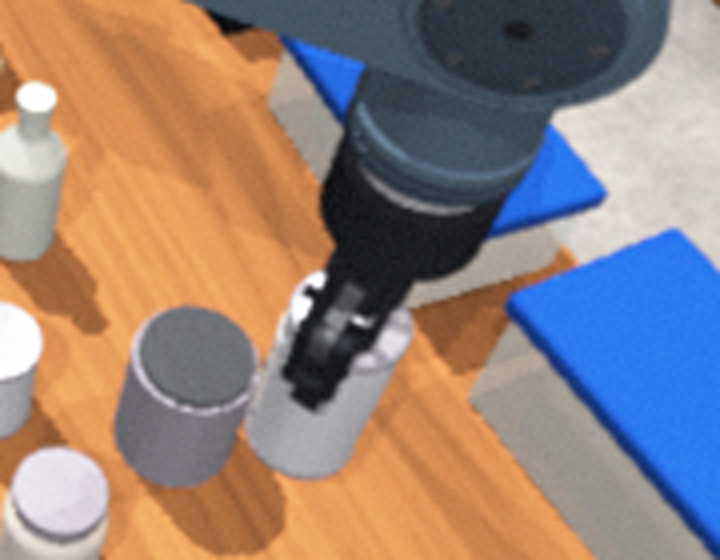

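drive_tool(
  commands=[
    {"dx": 0.5,"dy": -1,"dz": 0,"turn": 2,"gripper": 0.5},
    {"dx": 1.4,"dy": -3,"dz": 0,"turn": 7,"gripper": 0.5},
    {"dx": 2.7,"dy": -6,"dz": 0,"turn": 14,"gripper": 0.5},
    {"dx": 4.1,"dy": -9,"dz": 0,"turn": 22,"gripper": 0.5},
    {"dx": 5.6,"dy": -12.5,"dz": 0,"turn": 30,"gripper": 0.5},
    {"dx": 7.2,"dy": -16,"dz": 0,"turn": 38,"gripper": 0.5},
    {"dx": 8.8,"dy": -19.5,"dz": 0,"turn": 46,"gripper": 0.5},
    {"dx": 10.4,"dy": -23,"dz": 0,"turn": 54,"gripper": 0.5},
    {"dx": 12,"dy": -26.5,"dz": 0,"turn": 62,"gripper": 0.5},
    {"dx": 13.6,"dy": -30,"dz": 0,"turn": 71,"gripper": 0.5},
    {"dx": 15.1,"dy": -33.5,"dz": 0,"turn": 80,"gripper": 0.5},
    {"dx": 16.7,"dy": -37,"dz": 0,"turn": 89,"gripper": 0.5},
    {"dx": 18.3,"dy": -40.5,"dz": 0,"turn": 98,"gripper": 0.5},
    {"dx": 19.8,"dy": -44,"dz": 0,"turn": 106,"gripper": 0.5},
    {"dx": 21.2,"dy": -47,"dz": 0,"turn": 114,"gripper": 0.5},
    {"dx": 22.1,"dy": -49,"dz": 0,"turn": 119,"gripper": 0.5},
    {"dx": 22.4,"dy": -49.6,"dz": 0,"turn": 121.5,"gripper": 0.5},
    {"dx": 22.4,"dy": -49.6,"dz": 0,"turn": 121.5,"gripper": 0.5},
    {"dx": 22.4,"dy": -49.6,"dz": 0,"turn": 121.5,"gripper": 0.5},
  ],
)

```text
time_s: 15.18
eef_pos: [0.5039, 0.1713, 0.2834]
eef_rot: [0.001, 0.707, -0.707, -0.0]
wrist_force: [-0.0, -0.4, -3.5]
opening: 0.689
```

```bash
python3 - <<'E'
from h import *
import g
g.go(.5035,.1725,.13,-90)
for n,(a,b,c_,d) in(("side",(70,220,200,380)),("top",(100,240,140,320))):
    c=snap(n,f'pics/{n}7.png'); im=cv2.imread(f'pics/{n}7.png')[a:b,c_:d]
    cv2.imwrite(f'pics/{n}7z.png',cv2.resize(im,None,fx=4,fy=4,interpolation=cv2.INTER_CUBIC))
E
```

```text
t 15.18 pos [0.5039 0.1713 0.2834] th -89.94 F [-0.  -0.4 -3.5] op 0.689 q [ 0.1   0.05  1.66 -0.    1.43  1.67] tilt [-0.002 -0.    -1.   ]
d [-1.300e-01  1.000e-02  1.534e+01] turn 0.06
```

View pics/side7z.png

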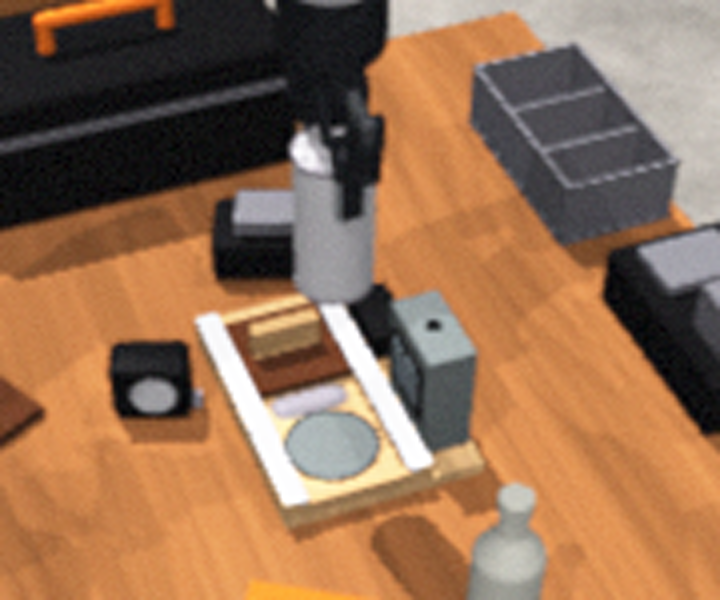

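View pics/top7z.png

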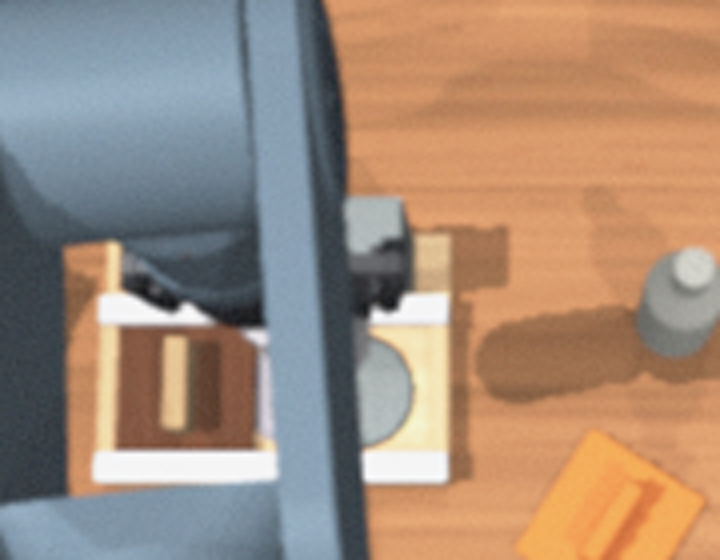

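```bash
python3 - <<'E'
from h import *
import g
g.go(.5035,.1725,.104,-90)
s=load("side")
print('pad side',ray(s,(200+332/4-.4,70+445/4-.4),.012))
a=np.linspace(0,6.28,200)
for z in(.198,.318):
    P=np.array([proj(s,[.5039+.03*np.cos(t),.1713+.03*np.sin(t),z]) for t in a]); P=(P-[200,70]+.4)*4
    print(z,'x',P[:,0].min().round(),P[:,0].max().round(),'y',P[:,1].min().round(),P[:,1].max().round())
E
```

```text
t 15.28 pos [0.5041 0.1712 0.2838] th -89.98 F [ 0.6 -0.2 -3.8] op 0.684 q [ 0.1   0.05  1.66 -0.    1.43  1.67] tilt [-0.001 -0.    -1.   ]
d [-0.14  0.05 17.98] turn 0.02
pad side [0.50146324 0.16955714 0.012     ]
0.198 x 294.0 372.0 y 252.0 303.0
0.318 x 290.0 374.0 y 122.0 173.0
```

drive_tool(
  commands=[
    {"dx": -0.1,"dy": 0.1,"dz": 2,"turn": 0,"gripper": 0.5},
    {"dx": -0.1,"dy": 0.1,"dz": 5,"turn": 0,"gripper": 0.5},
    {"dx": -0.1,"dy": 0.1,"dz": 8.5,"turn": 0,"gripper": 0.5},
    {"dx": -0.1,"dy": 0.1,"dz": 12,"turn": 0,"gripper": 0.5},
    {"dx": -0.1,"dy": 0.1,"dz": 15,"turn": 0,"gripper": 0.5},
    {"dx": -0.1,"dy": 0.1,"dz": 17,"turn": 0,"gripper": 0.5},
    {"dx": -0.1,"dy": 0.1,"dz": 17.8,"turn": 0,"gripper": 0.5},
    {"dx": -0.1,"dy": 0.1,"dz": 17.8,"turn": 0,"gripper": 0.5},
    {"dx": -0.1,"dy": 0.1,"dz": 17.8,"turn": 0,"gripper": 0.5},
    {"dx": -0.1,"dy": 0.1,"dz": 17.8,"turn": 0,"gripper": 0.5},
  ],
)

```text
time_s: 16.52
eef_pos: [0.504, 0.1728, 0.1074]
eef_rot: [-0.001, 0.707, -0.707, 0.001]
wrist_force: [-0.4, 1.6, -3.8]
opening: 0.691
```

```bash
python3 - <<'E'
from h import *
import g
g.go(.503,.172,.097,-90)
for n,(a,b,c_,d) in(("side",(110,220,230,340)),("top",(130,230,150,270))):
    c=snap(n,f'pics/{n}8.png'); im=cv2.imread(f'pics/{n}8.png')[a:b,c_:d]
    cv2.imwrite(f'pics/{n}8z.png',cv2.resize(im,None,fx=5,fy=5,interpolation=cv2.INTER_CUBIC))
E
```

```text
t 16.52 pos [0.504  0.1728 0.1074] th -89.97 F [-0.4  1.6 -3.8] op 0.691 q [ 0.11  0.25  1.82 -0.    1.07  1.68] tilt [ 0.002  0.    -1.   ]
d [0.08 0.1  1.03] turn 0.03
```

View pics/side8z.png

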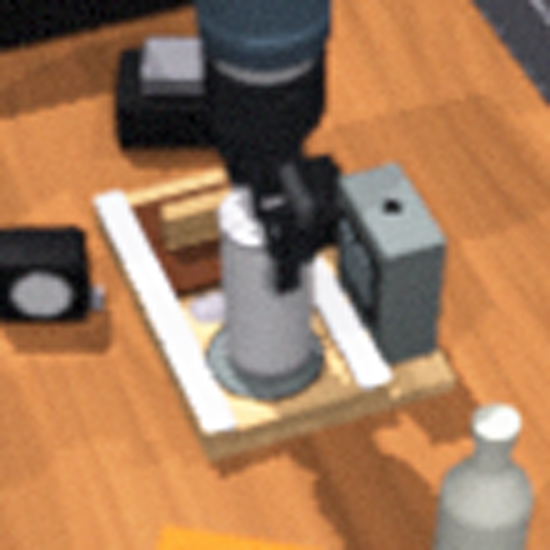

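drive_tool(
  commands=[
    {"dx": 0.05,"dy": 0.05,"dz": 0.3,"turn": 0,"gripper": 0.5},
    {"dx": 0.05,"dy": 0.05,"dz": 0.6,"turn": 0,"gripper": 0.5},
    {"dx": 0.05,"dy": 0.05,"dz": 0.8,"turn": 0,"gripper": 0.5},
    {"dx": 0.05,"dy": 0.05,"dz": 0.8,"turn": 0,"gripper": 0.5},
    {"dx": 0.05,"dy": 0.05,"dz": 0.8,"turn": 0,"gripper": 0.5},
  ],
)

```text
time_s: 17.25
eef_pos: [0.5028, 0.1722, 0.0983]
eef_rot: [0.0, 0.707, -0.707, -0.0]
wrist_force: [1.0, -0.4, -4.2]
opening: 0.69
```

drive_tool(
  commands=[
    {"dx": 0,"dy": 0,"dz": 0.1,"turn": 0,"gripper": 0.5},
    {"dx": 0,"dy": 0,"dz": 0.1,"turn": 0,"gripper": 0.5},
    {"dx": 0,"dy": 0,"dz": 0.1,"turn": 0,"gripper": 0.5},
  ],
)

```text
time_s: 17.62
eef_pos: [0.5027, 0.1722, 0.0973]
eef_rot: [-0.0, 0.707, -0.707, 0.0]
wrist_force: [0.4, 0.1, -4.3]
opening: 0.691
```

drive_tool(
  commands=[
    {"dx": 0,"dy": 0,"dz": 0.1,"turn": 0,"gripper": 0.5},
    {"dx": 0,"dy": 0,"dz": 0.1,"turn": 0,"gripper": 0.5},
    {"dx": 0,"dy": 0,"dz": 0.1,"turn": 0,"gripper": 0.5},
  ],
)

```text
time_s: 18.0
eef_pos: [0.5031, 0.1722, 0.0971]
eef_rot: [-0.0, 0.707, -0.707, 0.0]
wrist_force: [-1.6, -0.6, 6.2]
opening: 0.69
```

```bash
python3 g.py .503 .172 .096 -90
```

```text
t 18.0 pos [0.5031 0.1722 0.0971] th -89.96 F [-1.6 -0.6  6.2] op 0.69 q [ 0.11  0.26  1.83 -0.    1.05  1.68] tilt [ 0.001 -0.    -1.   ]
d [0.02 0.01 0.11] turn 0.04
```

drive_tool(
  commands=[
    {"dx": 0,"dy": 0,"dz": 0,"turn": 0,"gripper": 0.31},
    {"dx": 0,"dy": 0,"dz": 0,"turn": 0,"gripper": 0.29},
    {"dx": 0,"dy": 0,"dz": 0,"turn": 0,"gripper": 0.27},
    {"dx": 0,"dy": 0,"dz": 0,"turn": 0,"gripper": 0.22},
    {"dx": 0,"dy": 0,"dz": 0,"turn": 0,"gripper": 0.15},
    {"dx": 0,"dy": 0,"dz": 0,"turn": 0,"gripper": 0.05},
    {"dx": 0,"dy": 0,"dz": 0,"turn": 0,"gripper": 0},
    {"dx": 0,"dy": 0,"dz": 0,"turn": 0,"gripper": 0},
  ],
)

```text
time_s: 19.0
eef_pos: [0.5027, 0.1722, 0.0963]
eef_rot: [0.0, 0.707, -0.707, 0.0]
wrist_force: [0.7, 0.1, 1.1]
opening: 0.998
```

drive_tool(
  commands=[
    {"dx": 0,"dy": 0,"dz": -1,"turn": 0,"gripper": 0},
    {"dx": 0,"dy": 0,"dz": -3,"turn": 0,"gripper": 0},
    {"dx": 0,"dy": 0,"dz": -6,"turn": 0,"gripper": 0},
    {"dx": 0,"dy": 0,"dz": -10,"turn": 0,"gripper": 0},
    {"dx": 0,"dy": 0,"dz": -15,"turn": 0,"gripper": 0},
    {"dx": 0,"dy": 6,"dz": -16,"turn": 0,"gripper": 0},
    {"dx": -6,"dy": 12,"dz": -16,"turn": 0,"gripper": 0},
    {"dx": -12,"dy": 15,"dz": -16,"turn": 0,"gripper": 0},
    {"dx": -18,"dy": 18,"dz": -16,"turn": 0,"gripper": 0},
    {"dx": -24,"dy": 18,"dz": -16,"turn": 0,"gripper": 0},
    {"dx": -30,"dy": 18,"dz": -16,"turn": 0,"gripper": 0},
    {"dx": -30,"dy": 18,"dz": -16,"turn": 0,"gripper": 0},
    {"dx": -30,"dy": 18,"dz": -16,"turn": 0,"gripper": 0},
  ],
)

```text
time_s: 20.62
eef_pos: [0.322, 0.4734, 0.2565]
eef_rot: [-0.0, 0.708, -0.706, 0.0]
wrist_force: [0.6, 0.6, -0.3]
opening: 0.998
```

```bash
python3 - <<'E'
from h import *
import g
g.go(.503,.172,.097,-90)
for n,(a,b,c_,d) in(("side",(110,220,230,340)),("top",(130,230,150,270))):
    c=snap(n,f'pics/{n}9.png'); im=cv2.imread(f'pics/{n}9.png')[a:b,c_:d]
    cv2.imwrite(f'pics/{n}9z.png',cv2.resize(im,None,fx=5,fy=5,interpolation=cv2.INTER_CUBIC))
E
```

```text
t 20.62 pos [0.322  0.4734 0.2565] th -89.83 F [ 0.6  0.6 -0.3] op 0.998 q [ 0.77  0.16  1.59 -0.    1.39  2.33] tilt [ 0.  0. -1.]
d [ 30.19 -18.01  15.95] turn 0.17
```

View pics/side9z.png

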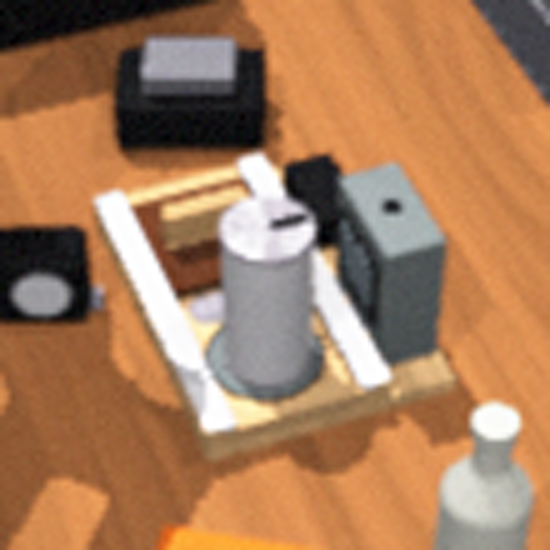

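View pics/top9z.png

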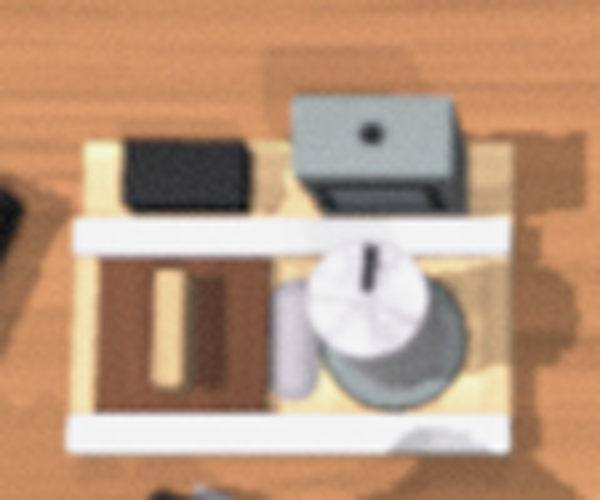

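View pics/side9.png

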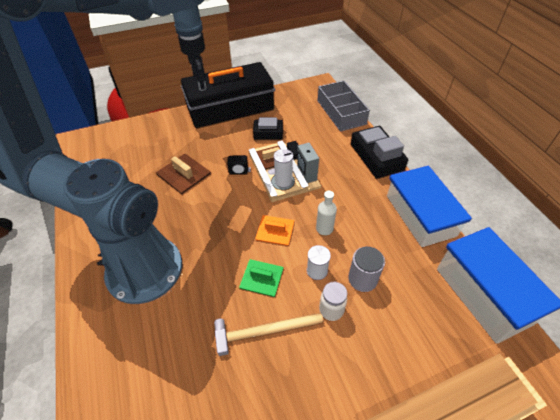

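```bash
python3 - <<'E'
from h import *
for n,zx,o,box in(("top",None,(150,130),(215,183,232,190)),("side",None,(230,110),(281,149,295,159))):
    c=load(n); g=255-cv2.cvtColor(np.array(c["image"]),cv2.COLOR_RGB2GRAY).astype(float)
    u0,v0,u1,v1=box; v=np.arange(v0,v1);u=np.arange(u0,u1); w=np.clip(g[v0:v1,u0:u1]-110,0,None)
    P=[];W=[]
    for i,vv in enumerate(v):
        for j,uu in enumerate(u):
            if w[i,j]>0: P.append(ray(c,(uu,vv),.135)[:2]);W.append(w[i,j])
    P=np.array(P);W=np.array(W); m=np.average(P,axis=0,weights=W); C=np.cov(P.T,aweights=W); e,V=np.linalg.eigh(C); d=V[:,1]*np.sign(V[0,1])
    print(n,len(W),'mean',m.round(4),'angle',np.degrees(np.arctan2(d[1],d[0])).round(1),'len',np.sqrt(12*e).round(4))
T=lambda x,y,z:ray(load("top"),(150+x/5-.4,130+y/5-.4),z).round(4)
S=lambda x,y,z:ray(load("side"),(230+x/5-.4,110+y/5-.4),z).round(4)
print('top centre',T(368,298,.132),S(267,228,.132)); print('tip',T(371,245,.135),S(305,218,.135))
print('pad', T(396,338,.012),'cover bar',T(152,330,.04),T(188,330,.04),'cover edge',T(272,330,.024))
E
```

```text
top 12 mean [0.5158 0.1705] angle -5.0 len [0.0045 0.0125]
side 51 mean [0.5326 0.1676] angle 74.4 len [0.0289 0.046 ]
top centre [0.5047 0.171  0.132 ] [0.5033 0.169  0.132 ]
tip [0.5315 0.1695 0.135 ] [0.5282 0.1658 0.135 ]
pad [0.5037 0.1714 0.012 ] cover bar [0.5037 0.3027 0.04  ] [0.5037 0.2828 0.04  ] cover edge [0.5063 0.2395 0.024 ]
```

```bash
python3 - <<'E'
from h import *
for n,ctr in(("top",(.504,.1705)),("side",(.504,.1705))):
    for thr in(60,90,120):
        c=load(n); g=cv2.cvtColor(np.array(c["image"]),cv2.COLOR_RGB2GRAY).astype(float)
        P=[];W=[]
        p0=proj(c,[*ctr,.132]).astype(int)
        for vv in range(p0[1]-14,p0[1]+15):
            for uu in range(p0[0]-14,p0[0]+15):
                X=ray(c,(uu,vv),.135)[:2]
                if np.hypot(*(X-ctr))<.0265:
                    P.append(X);W.append(max(0,170-thr+60-60-g[vv,uu]+thr*0))
        P=np.array(P);W=np.array(W)
        if W.sum()==0: continue
        m=np.average(P,axis=0,weights=W); C=np.cov(P.T,aweights=W); e,V=np.linalg.eigh(C); d=V[:,1]*np.sign(V[0,1])
        print(n,thr,(W>0).sum(),'mean',m.round(4),'angle',np.degrees(np.arctan2(d[1],d[0])).round(1),'from ctr',np.degrees(np.arctan2(*(m-ctr)[::-1])).round(1),'len',np.sqrt(12*e).round(4))
c=load("top"); g=cv2.cvtColor(np.array(c["image"]),cv2.COLOR_RGB2GRAY)
print(g[176:194,214:232])
E
```

```text
top 60 13 mean [0.5208 0.1704] angle -6.7 from ctr -0.3 len [0.0038 0.0185]
top 90 1 mean [0.5253 0.1689] angle nan from ctr -4.3 len [nan nan]
side 60 9 mean [0.5181 0.1673] angle -3.0 from ctr -12.8 len [0.0053 0.0207]
side 90 6 mean [0.517  0.1674] angle -2.4 from ctr -13.3 len [0.0041 0.0209]
[[234 235 233 236 234 234 235 234 235 235 234 236 235 236 239 242 243 243]
 [234 234 233 234 233 233 232 230 227 226 227 230 232 235 237 240 243 243]
 [235 233 234 233 229 229 227 226 211 187 192 209 219 225 230 237 241 243]
 [232 232 231 231 230 230 232 227 189 137 124 162 213 227 227 229 237 241]
 [214 223 232 235 235 231 235 231 180 100  89 144 206 227 228 226 227 231]
 [201 229 238 240 238 232 230 224 173  90  79 145 208 229 230 227 228 227]
 [223 238 242 242 239 234 231 227 174  94  91 143 200 222 226 230 238 237]
 [236 241 243 242 239 234 229 221 167  87  94 147 196 220 224 232 239 241]
 [236 239 241 240 237 232 231 219 155  84 107 176 210 224 235 237 241 243]
 [238 240 239 237 234 233 231 216 143  83 114 186 220 230 238 242 243 243]
 [242 242 240 237 233 235 233 213 141  86 122 194 223 231 239 242 243 243]
 [241 241 241 238 238 237 236 216 152 106 142 209 229 235 239 241 241 242]
 [239 239 239 240 239 240 237 226 194 167 190 222 233 238 239 240 241 241]
 [234 233 234 235 237 236 234 232 224 216 216 224 234 236 236 237 239 240]
 [237 236 236 237 236 232 228 225 223 221 221 224 230 235 235 237 238 240]
 [242 241 241 241 239 235 227 225 225 222 219 225 228 228 229 231 236 239]
 [243 242 242 240 237 233 232 231 230 223 220 225 230 227 223 222 227 233]
 [243 243 241 238 232 234 234 236 231 225 218 226 236 234 229 225 220 221]]<stdin>:14: RuntimeWarning: Degrees of freedom <= 0 for slice
  c *= np.true_divide(1, fact)
  c *= np.true_divide(1, fact)
```

```bash
python3 - <<'E'
from h import *
c=load("top"); g=cv2.cvtColor(np.array(c["image"]),cv2.COLOR_RGB2GRAY).astype(float)
P=[]
for v in range(179,188):
    u=np.arange(221,228); w=np.clip(215-g[v,221:228],0,None); P.append(ray(c,((u*w).sum()/w.sum(),v),.135)[:2])
P=np.array(P); f=np.polyfit(P[:,0],P[:,1],1); print('top',np.degrees(np.arctan(f[0])), 'offset at centre x .504',np.polyval(f,.504), (P[:,1]-np.polyval(f,P[:,0])).std())
c=load("side"); g=cv2.cvtColor(np.array(c["image"]),cv2.COLOR_RGB2GRAY).astype(int)
print(g[147:160,280:298])
def pca(c,pix,z,lim):
    g=cv2.cvtColor(np.array(c["image"]),cv2.COLOR_RGB2GRAY).astype(float)
    u0,v0,u1,v1=pix; P=[];W=[]
    for v in range(v0,v1):
        for u in range(u0,u1):
            w=max(0,lim-g[v,u]); 
            if w: P.append(ray(c,(u,v),z)[:2]);W.append(w)
    P=np.array(P);W=np.array(W);m=np.average(P,axis=0,weights=W);e,V=np.linalg.eigh(np.cov(P.T,aweights=W));d=V[:,1]
    print(m.round(4),np.degrees(np.arctan2(d[1],d[0])).round(1),np.sqrt(12*e).round(4))
pca(load("top"),(221,178,228,188),.135,200)
pca(load("side"),(283,150,293,157),.135,190)
im=cv2.cvtColor(cv2.imread('pics/top0.png'),cv2.COLOR_BGR2RGB); 
t0={"image":im,**{k:load("top")[k] for k in("mtx","R","t")}}
im=cv2.cvtColor(cv2.imread('pics/side0.png'),cv2.COLOR_BGR2RGB); 
s0={"image":im,**{k:load("side")[k] for k in("mtx","R","t")}}
pca(t0,(421,163,432,171),.123,200)
pca(s0,(377,285,390,295),.123,190)
E
```

```text
top -4.137316715760346 offset at centre x .504 0.17125405705778662 0.0002528075128538068
[[220 252 252 252 253 250 191  51  14  30  33  35  36  34  32  29  33  55]
 [174 239 251 251 251 253 232  91  21  18  23  32  30  30  31  30  27  54]
 [202 232 240 237 239 243 228 143  74  32  27  32  31  33  33  26  33  58]
 [250 247 229 216 220 226 221 202 160 118  75  44  29  37  32  35  29  55]
 [249 247 230 219 219 222 224 217 218 203 152  83  32  26  35  32  34  44]
 [245 246 234 217 216 223 215 197 197 186 168 128  84  37  31  34  28  32]
 [242 245 238 224 198 199 171 113  96  67  69 130 134  52  33  28  32  28]
 [234 238 245 218 127  64  59  57  70  91 142 184 167  67  22  21  12  22]
 [231 236 234 202 131 109 127 152 174 199 238 250 213  95  15  11  12  37]
 [238 240 238 231 213 203 221 235 237 240 242 244 211  72  12  17  19  36]
 [239 244 243 235 226 226 233 237 235 240 245 242 184  58   3   4  18  31]
 [238 246 242 228 218 221 237 243 244 245 242 209 125  52  19  17  31  40]
 [244 247 241 220 219 221 230 236 241 240 212 151 129 116  68  85  95  69]]
[0.5204 0.1702] 175.0 [0.0076 0.0223]
[0.5243 0.1705] -156.5 [0.0149 0.0371]
[ 0.5654 -0.3523] 120.3 [0.0087 0.0251]
[ 0.564 -0.355] 117.8 [0.0063 0.0247]
```

```bash
python3 - <<'E'
from h import *
c=load("side"); g=cv2.cvtColor(np.array(c["image"]),cv2.COLOR_RGB2GRAY).astype(float)
P=[]
for u in range(285,290):
    v=np.arange(152,157); w=np.clip(195-g[152:157,u],0,None); P.append(ray(c,(u,(v*w).sum()/w.sum()),.135)[:2])
P=np.array(P); print(P.round(4)); f=np.polyfit(P[:,0],P[:,1],1); print(np.degrees(np.arctan(f[0])))
# station y-axis/x-axis references in top view: scanner front face top edge, ends of rails
from m import station
r,e=station(load("top")); print([np.round(x,4) for x in r],np.round(e,4))
# scanner edges top: left edge of scanner top at z .12
s=cv2.cvtColor(np.array(load("top")["image"]),cv2.COLOR_RGB2GRAY).astype(float)
E
```

```text
[[0.5095 0.1671]
 [0.5128 0.1668]
 [0.5163 0.1672]
 [0.5196 0.1667]
 [0.5231 0.1668]]
-1.266583325753876
[array([ 5.800e+01, -1.080e-02,  5.466e-01]), array([6.500e+01, 1.010e-02, 4.591e-01]), array([7.80e+01, 1.30e-03, 4.35e-01])] [0.3516 0.104  0.3518 0.1039]
```

drive_tool(
  commands=[
    {"dx": 6,"dy": 0,"dz": 0,"turn": 0,"gripper": 0},
    {"dx": 12,"dy": 0,"dz": 0,"turn": 0,"gripper": 0},
    {"dx": 18,"dy": -4,"dz": 0,"turn": 0,"gripper": 0},
    {"dx": 24,"dy": -9,"dz": 0,"turn": 0,"gripper": 0},
    {"dx": 28,"dy": -14,"dz": 0,"turn": 0,"gripper": 0},
    {"dx": 30,"dy": -18,"dz": 0,"turn": 0,"gripper": 0},
    {"dx": 30.1,"dy": -18,"dz": 0,"turn": 0,"gripper": 0},
    {"dx": 30.1,"dy": -18,"dz": 0,"turn": 0,"gripper": 0},
    {"dx": 30.1,"dy": -18,"dz": 0,"turn": 0,"gripper": 0},
  ],
)

```text
time_s: 21.85
eef_pos: [0.5015, 0.1717, 0.2564]
eef_rot: [0.0, 0.708, -0.707, -0.0]
wrist_force: [-0.3, -0.3, 0.1]
opening: 0.999
```

```bash
python3 g.py .503 .172 .097 -90
```

```text
t 21.85 pos [0.5015 0.1717 0.2564] th -89.93 F [-0.3 -0.3  0.1] op 0.999 q [0.11 0.07 1.7  0.   1.38 1.68] tilt [-0.  0. -1.]
d [-0.02 -0.16 15.94] turn 0.07
```

drive_tool(
  commands=[
    {"dx": 0,"dy": -0.1,"dz": 4,"turn": 0,"gripper": 0},
    {"dx": 0,"dy": -0.1,"dz": 8,"turn": 0,"gripper": 0},
    {"dx": 0,"dy": -0.1,"dz": 11,"turn": 0,"gripper": 0},
    {"dx": 0,"dy": -0.1,"dz": 14,"turn": 0,"gripper": 0},
    {"dx": 0,"dy": -0.1,"dz": 15.5,"turn": 0,"gripper": 0},
    {"dx": 0,"dy": -0.1,"dz": 15.7,"turn": 0,"gripper": 0},
    {"dx": 0,"dy": -0.1,"dz": 15.7,"turn": 0,"gripper": 0},
    {"dx": 0,"dy": -0.1,"dz": 15.7,"turn": 0,"gripper": 0.15},
    {"dx": 0,"dy": -0.1,"dz": 15.7,"turn": 0,"gripper": 0.22},
    {"dx": 0,"dy": -0.1,"dz": 15.7,"turn": 0,"gripper": 0.27},
    {"dx": 0,"dy": -0.1,"dz": 15.7,"turn": 0,"gripper": 0.35},
    {"dx": 0,"dy": -0.1,"dz": 15.7,"turn": 0,"gripper": 0.5},
    {"dx": 0,"dy": -0.1,"dz": 15.7,"turn": 0,"gripper": 0.5},
    {"dx": 0,"dy": -0.1,"dz": 15.7,"turn": 0,"gripper": 0.5},
  ],
)

```text
time_s: 23.6
eef_pos: [0.5043, 0.1713, 0.1]
eef_rot: [-0.001, 0.707, -0.707, 0.0]
wrist_force: [-0.6, 0.3, 5.9]
opening: 0.692
```

```bash
python3 g.py .503 .172 .097 -87.5
```

```text
t 23.6 pos [0.5043 0.1713 0.1   ] th -89.97 F [-0.6  0.3  5.9] op 0.692 q [0.1  0.26 1.82 0.   1.06 1.67] tilt [ 0.001  0.    -1.   ]
d [-0.07  0.13  0.3 ] turn -2.47
```

drive_tool(
  commands=[
    {"dx": 0,"dy": 0,"dz": -0.4,"turn": 0,"gripper": 0.5},
    {"dx": 0,"dy": 0,"dz": -0.4,"turn": -1,"gripper": 0.5},
    {"dx": -0.05,"dy": 0.1,"dz": -0.4,"turn": -2.5,"gripper": 0.5},
    {"dx": -0.05,"dy": 0.1,"dz": -0.4,"turn": -2.5,"gripper": 0.5},
    {"dx": -0.05,"dy": 0.1,"dz": -0.4,"turn": -2.5,"gripper": 0.5},
    {"dx": -0.05,"dy": 0.1,"dz": -0.2,"turn": -2.5,"gripper": 0.5},
    {"dx": -0.05,"dy": 0.1,"dz": -0.1,"turn": -2.5,"gripper": 0.5},
    {"dx": -0.05,"dy": 0.1,"dz": -0.1,"turn": -2.5,"gripper": 0.5},
  ],
)

```text
time_s: 24.6
eef_pos: [0.5027, 0.1717, 0.1002]
eef_rot: [0.0, 0.723, -0.691, -0.0]
wrist_force: [0.2, -0.2, -4.8]
opening: 0.686
```

drive_tool(
  commands=[
    {"dx": 0,"dy": 0,"dz": 0.1,"turn": 0,"gripper": 0.5},
    {"dx": 0,"dy": 0,"dz": 0.1,"turn": 0,"gripper": 0.5},
    {"dx": 0,"dy": 0,"dz": 0.1,"turn": 0,"gripper": 0.5},
  ],
)

```text
time_s: 24.98
eef_pos: [0.503, 0.1718, 0.1]
eef_rot: [-0.0, 0.723, -0.691, 0.0]
wrist_force: [-3.6, -0.5, 5.7]
opening: 0.688
```

Contact felt; release and withdraw.

drive_tool(
  commands=[
    {"dx": 0,"dy": 0,"dz": 0,"turn": 0,"gripper": 0.31},
    {"dx": 0,"dy": 0,"dz": 0,"turn": 0,"gripper": 0.29},
    {"dx": 0,"dy": 0,"dz": 0,"turn": 0,"gripper": 0.27},
    {"dx": 0,"dy": 0,"dz": 0,"turn": 0,"gripper": 0.22},
    {"dx": 0,"dy": 0,"dz": 0,"turn": 0,"gripper": 0.15},
    {"dx": 0,"dy": 0,"dz": 0,"turn": 0,"gripper": 0.05},
    {"dx": 0,"dy": 0,"dz": 0,"turn": 0,"gripper": 0},
    {"dx": 0,"dy": 0,"dz": 0,"turn": 0,"gripper": 0},
  ],
)

```text
time_s: 25.98
eef_pos: [0.5027, 0.1717, 0.0993]
eef_rot: [0.0, 0.723, -0.691, 0.0]
wrist_force: [-0.4, 0.5, 0.2]
opening: 0.999
```

drive_tool(
  commands=[
    {"dx": 0,"dy": 0,"dz": -1,"turn": 0,"gripper": 0},
    {"dx": 0,"dy": 0,"dz": -3,"turn": 0,"gripper": 0},
    {"dx": 0,"dy": 0,"dz": -6,"turn": 0,"gripper": 0},
    {"dx": 0,"dy": 0,"dz": -10,"turn": 0,"gripper": 0},
    {"dx": 0,"dy": 0,"dz": -15,"turn": 0,"gripper": 0},
    {"dx": 0,"dy": 6,"dz": -16,"turn": 0,"gripper": 0},
    {"dx": -6,"dy": 12,"dz": -16,"turn": 0,"gripper": 0},
    {"dx": -12,"dy": 15,"dz": -16,"turn": 0,"gripper": 0},
    {"dx": -18,"dy": 18,"dz": -16,"turn": 0,"gripper": 0},
    {"dx": -24,"dy": 18,"dz": -16,"turn": 0,"gripper": 0},
    {"dx": -30,"dy": 18,"dz": -16,"turn": 0,"gripper": 0},
    {"dx": -30,"dy": 18,"dz": -16,"turn": 0,"gripper": 0},
    {"dx": -30,"dy": 18,"dz": -16,"turn": 0,"gripper": 0},
  ],
)

```text
time_s: 27.6
eef_pos: [0.309, 0.4647, 0.2596]
eef_rot: [-0.0, 0.723, -0.69, -0.0]
wrist_force: [-0.7, -0.6, 0.2]
opening: 1.002
```

```bash
python3 - <<'E'
from h import *
import g
g.go(.503,.172,.097,-90)
for n,(a,b,c_,d) in(("side",(110,220,230,340)),("top",(130,230,150,270))):
    c=snap(n,f'pics/{n}10.png'); im=cv2.imread(f'pics/{n}10.png')[a:b,c_:d]
    cv2.imwrite(f'pics/{n}10z.png',cv2.resize(im,None,fx=5,fy=5,interpolation=cv2.INTER_CUBIC))
c=load("top"); g=cv2.cvtColor(np.array(c["image"]),cv2.COLOR_RGB2GRAY).astype(float)
P=[]
for v in range(179,188):
    u=np.arange(221,228); w=np.clip(215-g[v,221:228],0,None); P.append(ray(c,((u*w).sum()/w.sum(),v),.135)[:2])
P=np.array(P); f=np.polyfit(P[:,0],P[:,1],1); print('top',np.degrees(np.arctan(f[0])))
c=load("side"); g=cv2.cvtColor(np.array(c["image"]),cv2.COLOR_RGB2GRAY).astype(float)
P=[]
for u in range(285,290):
    v=np.arange(152,157); w=np.clip(195-g[152:157,u],0,None); P.append(ray(c,(u,(v*w).sum()/w.sum()),.135)[:2])
P=np.array(P); f=np.polyfit(P[:,0],P[:,1],1); print('side',np.degrees(np.arctan(f[0])))
E
```

```text
t 27.6 pos [0.309  0.4647 0.2596] th -87.32 F [-0.7 -0.6  0.2] op 1.002 q [0.77 0.13 1.63 0.   1.39 2.3 ] tilt [ 0.  0. -1.]
d [ 30.15 -18.01  16.26] turn 2.68
top 0.2551961309652537
side -3.655497228432451
```

View pics/top10z.png

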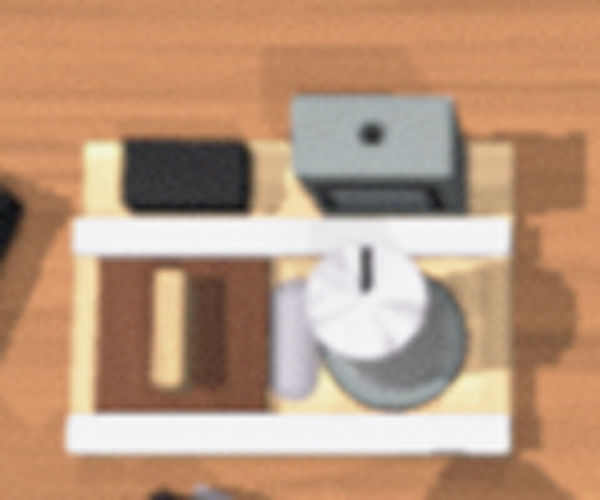

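View pics/top10.png

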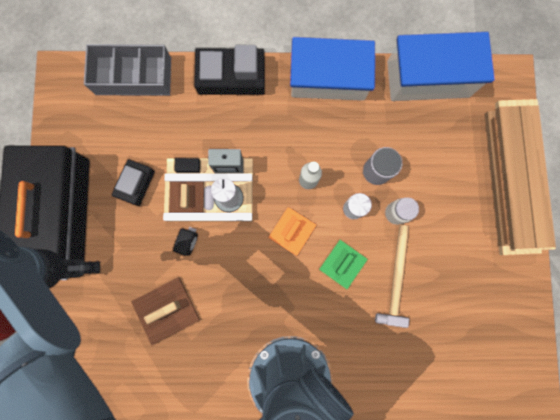

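View pics/side10z.png

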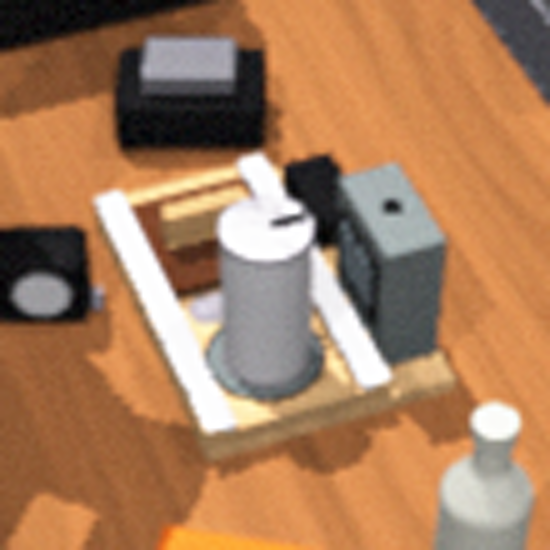

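```bash
python3 -c "
from bench import ctrl
print(ctrl.hand_in())"
```

```text
the job is handed in; nothing more can be done
None
```

I slid the cover along its channel, over the ridge and fully open. I felt it reach the end wall, and by the camera and arm readings it is parked at about station y +61 mm. Then I lifted the tall can clear of the other things and stood it on the reading pad, with its label towards the scanner. I handed in at about 28 s of the 67 s allowed.

**Label angle:** the first placing looked about 2.5° off, so I gripped the can again, lifted it a few millimetres, turned it by 2.5° and set it down again. The two cameras still disagree on the result. The top view gives about 0° and the side view about −3.7°, at roughly 2.5 mm per pixel. I expect the label to be within about 2 to 3° of square.

**Last checks:**
- The pictures show the can upright inside the ring, about 1–2 mm from the pad's centre.
- The cover is still open, and I saw no shift in the other things on the bench.
- The gripper is withdrawn and touching nothing.
- Both times the can went down with under 10 N at contact.

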